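Clamp the coral slide and hold the light shutter half open

ROBOT

A 6-joint arm with a two-finger parallel gripper is mounted at the origin on the work surface. World frame = base frame: x ahead of the robot, y to its left, z up, the work surface at z = 0. Lengths are in m, angles in rad, forces in N, time in s.
With the tool pointing down it reaches from about 0.35 to 0.775 m from the base axis. Payload 5.5 kg.
Tool frame: the origin (TCP) lies at the very end of the fingers, on their centre line; the grasp point (between the pads) lies 19 mm behind it; z points along the fingers, y is the line along which they close (so a half turn about z gives the same grasp; the last joint's range is limited). The gripper opens to 85 mm and grips with 20 to 120 N. Pads are 22 mm wide; open, the fingers measure 114 mm over their backs; the gripper's body (76 mm by 85 mm) begins 54 mm behind the grasp point. The pads swing forward as they close: fully open they stand 13 mm farther back than shut.
Start: joints at [-1.478, 0.313, 0.046, 1.304, 0, 1.431], TCP at [0.133, -0.56, 0.231] pointing down, gripper open.
Joint ranges: [-2.76, 2.76], [-0.86, 1.69], [-1.03, 1.26], [-2.2, 2.34], [-1.47, 1.5], [-3.14, 3.14]. Speed limits (rad/s): [2.57, 2.57, 3.14, 3.14, 3.14, 3.14].

INTERFACE

Orientations are given as a unit quaternion [w, x, y, z].
In Python, from workcell import env gives the robot as it stands. The module is installed in compiled form; this text tells all that it offers.
- The arm moves only by the tool jog_arm, never from a script. Its arguments are lists of equal length, an entry for each row: "gripper": the opening, from 0 (shut) to 1 (fully open); "offset": the shift along the world's x, y, z in cm, a list of three; "twist": the turn about the world's z in degrees. In form: {"gripper": [gripper, ...], "offset": [[dx, dy, dz], ...], "twist": [twist, ...]}. A call has exactly 8 rows; each row is the pose to reach, as a shift and turn from the pose commanded when the call began; what a row does not reach only later rows make up. A row lasts 1/8 s, in which the tool goes at most 62.5 mm and 10.7 degrees, less where a joint would pass 70% of its speed; a pose out of reach is approached as far as the arm can. A call with a gripper value outside its range is refused whole. The fingers move at their own pace and stop on an object; "squeeze" is the grip in N (left out, the last holds). Time passes only in rows, so rows that repeat a pose let the fingers close, or fill a call up. It gives the time, the measured TCP pose, the force, the opening and the grip force at its end, in the units of the state.
- env.get_state(): the state, without advancing time (a new reading comes with each control period).
- env.read_camera(name): name is "scene" or "top" or "wrist"; returns a dict with "image" (400x640x3 uint8, red, green, blue), "z_map" (400x640 float32, m along the optical axis (not along the pixel's ray), 0 where there is no reading), "fovy" (degrees; the focal length in pixels is half the picture's height over the tangent of half this angle, whatever the lens; pixels are square), "cx", "cy" (the principal point, pixels), "cam_to_world" (4x4, takes a point from camera to world coordinates). Camera axes: x right, y up, looking along -z (the intrinsics and any distortion apply to the point x, -y, -z); pixel columns grow to the right and rows downward; lengths in m; the calibration is good to about 2 mm. The wrist camera is an equidistant fisheye: a pixel r from the principal point sees the ray r / f radians off the axis. A picture is of the moment at which its call begins.
- env.hand_in(): hands the job in; it is judged then, once.
The state is a dict: "clock": time; "joint_pos": joint angles; "qvel": joint speeds; "tau": joint torques, N m; "tcp_pos": TCP position; "orientation": TCP orientation; "wrist_force": force on the tool from outside, world axes, zero at the start; "ft_torque": the same for the moment, N m; "finger_gap": finger opening in m; "grip_force": force on a finger pad.
Only numpy, scipy, OpenCV 4.12 (cv2) and the standard library are available. Lean on these libraries where they do the work, as an engineer would, in place of code of your own. Each camera call takes 0.05 s, during which the arm holds its last target. There are 200 camera calls.

TASK

On the light box, swing the hinged clamp bar down over the glass specimen slide until it rests fully home in its fork catch. Then, with the clamp left closed, slide the sprung light shutter, the plate with the upright tab, to half open, so that its tab stands level with the thick middle mark on the rails, without ever letting it run wide open. The shutter springs shut if let go, so finish with the gripper still holding it there, steady, for the exposure; leave the slide and everything else on the desk where it is.

Things in the scene. Friction and masses are not known exactly. Their poses are not given: they have to be found in the camera images.
- lightbox: grey light box fixed to the desk, 140 (x) x 320 (y) x 66 mm high. Origin: centre of its underside, on the desk; x across the short side (away from the robot at yaw 0), y along the long side, z up. Two aluminium rails (12 mm wide, tops 80 mm above the desk) run along y at x = -55 and +55 mm. The clamp lies over y = -50 mm, its hinge cheeks at x = +67 mm (tops 112 mm above the desk).
- half_mark (a point): half-open mark: centre between the two thick black marks across the rail tops, at x = 0, y = +75, z = 80 mm in the box's frame. Thin marks at y = +35 (shut) and +115 mm (wide open).
- catch (a point): fork catch of the clamp: middle between its two steel prongs (6 mm thick, 22 mm apart inside, tops 102 mm above the desk), where the bar's centre line lies when closed; at x = -66, y = -50, z = 100 mm in the box's frame.
- latch (a joint): clamp bar angle, rad: 0 = level in the fork, fully closed (end stop); grows as the bar swings up and over towards the box's +x side (1.57 upright, 1.8 end stop). Starts between 1.0 and 1.7. The hinge is stiff by friction (about 0.14 N m): the bar (about 90 g) stays where it is left; 1 to 2 N at its end moves it.
- latch_grip (a point): middle of the black grip at the free end of the clamp bar, 160 mm from the hinge axis. Grip 14 mm wide (along the box's y), 13 mm thick, 36 mm long (18 mm either way from this point along the bar); the rest of the bar is 10 mm wide. Closed, this point lies at x = -93, y = -50, z = 100 mm in the box's frame, 23 mm outside the box's edge, only the desk under it.
- latch_hinge (a point): centre of the clamp's hinge, at x = +67, y = -50, z = 100 mm in the box's frame; the hinge axis is level, along the box's y. At joint value a the grip is 160 mm cos a towards the box's -x and 160 mm sin a above this point.
- shutter (a joint): shutter opening, m: 0 = shut, 0.08 = wide open (end stop), 0.04 = half open; grows towards the box's +y. A spring pulls it shut, with about 3 N when shut, 9 N at half and 15 N wide open.
- shutter_tab (a point): point on the shutter's upright steel tab, 12 mm below its top. Tab 30 mm (box x) x 12 mm (box y, the way it slides), 45 mm high over the dark shutter plate; its top is 116 mm above the desk. Shut, this point lies at x = 0, y = +35, z = 104 mm in the box's frame; it moves along +y as it opens. Plate top 71 mm above the desk; a thin pointer at the tab's foot reaches to both rails.
- slide_center (a point): centre of the loose glass specimen slide, 114 x 62 x 5 mm, with three small corals, lying across the two rails under the clamp (underside 80 mm above the desk). Not to be moved.
- wash_bottle: white squeeze bottle, 70 mm wide, 190 mm high, beyond the box's +y end; origin under its centre. Not to be moved.
- capped_jar: glass jar with black cap, 68 mm wide, 110 mm high, behind the box; origin under its centre. Not to be moved.
- specimen_jar: glass specimen jar, 76 mm wide, 94 mm high, beyond the box's -y end; origin under its centre. Not to be moved.
- stopper: glass jar stopper, 60 mm wide, 34 mm high, behind the box; origin under its centre. Not to be moved.
- dish: flat glass dish, 76 mm wide, 12 mm high, in front of the box; origin under its centre. Not to be moved.
- forceps: steel forceps lying flat, 110 mm long, in front of the box; origin under its centre. Not to be moved.
- vial: small glass vial, 26 mm wide, 45 mm high, standing on the light box's top near its -y end (x = 0, y = -125 mm in the box's frame); origin under its centre. Not to be moved.

How it is judged:
By the outcome, as a careful person would: the job done as asked, in the order asked, and still so for the second after the job is handed in, while the arm keeps its last pose, push and grip.
It also fails if it takes over 46 s, if anything falls off the work surface, if the arm or the gripper's body presses on something with over 40 N, if the wrist force passes 120 N, or if a joint passes its speed limit or range.

## Working session

There is one attempt and no reset: what is moved stays moved. The work goes in short steps, Python scripts to look and compute and a tool call to move; the robot and the scene stay as the last step left them, time stands still between calls to the robot, and variables do not carry over. Pictures are saved under pics/ and viewed, at most 10 in all, crops included, and the job is handed in when it is done.

Besides the shell and the picture viewer there is one more tool, called after "Call:" as a command line: name --pt "numbers of a row" for each row, then --argument value for the rest. jog_arm: Moves the arm, as the interface text tells. Its arguments: {"type":"object","properties":{"gripper":{"type":"array"},"offset":{"type":"array"},"twist":{"type":"array"},"squeeze":{"type":"number"}},"required":["gripper","offset","twist"]}

```bash
mkdir -p pics; cat > h.py <<'E'
import numpy as np, cv2
from workcell import env
def cam(n,save=None):
    c=env.read_camera(n)
    if save: cv2.imwrite('pics/'+save,c['image'][:,:,::-1])
    return c
def world(c):
    h,w=c['z_map'].shape; f=h/2/np.tan(np.radians(c['fovy'])/2)
    v,u=np.mgrid[:h,:w]; z=c['z_map']
    P=np.stack([(u-c['cx'])/f*z,-(v-c['cy'])/f*z,-z,np.ones_like(z)],-1)
    return (P@np.array(c['cam_to_world']).T)[...,:3]
E
python3 - <<'E'
from h import *
print(env.get_state())
for n in('top','scene'):
    c=cam(n,n+'1.png'); np.savez(n+'1.npz',**c); print(n,c['fovy'],c['cx'],c['cy'],np.round(c['cam_to_world'],3).tolist())
E
```

```text
{'clock': 0.0, 'joint_pos': array([-1.47761570e+00,  3.13987626e-01,  4.49630064e-02,  1.30358439e+00,
       -2.07250311e-06,  1.43121744e+00]), 'qvel': array([-0.0006759 , -0.00054539, -0.00085324,  0.00108698,  0.00134386,
       -0.00035192]), 'tau': array([ 6.06305348e-04, -4.80626249e+01,  2.98534942e+01,  1.94991357e-02,
       -2.04805910e-04,  6.90785669e-06]), 'tcp_pos': array([ 0.13258522, -0.55897898,  0.2304096 ]), 'orientation': array([-9.06119235e-04,  9.93235108e-01,  1.16117174e-01,  1.99884231e-05]), 'wrist_force': array([0.56230835, 0.62652717, 0.06585026]), 'ft_torque': array([-0.01919718,  0.03471516, -0.00561221]), 'grip_force': 0.0, 'finger_gap': 0.08548563090468027}
top 56.571598178121384 321.25596515122527 204.1139573067005 [[0.028, 0.998, -0.055, 0.516], [-0.999, 0.029, 0.023, 0.07], [0.025, 0.054, 0.998, 0.906], [0.0, 0.0, 0.0, 1.0]]
scene 43.682943489013766 317.3667332056601 200.1421446656447 [[0.831, -0.412, 0.374, 0.984], [0.556, 0.605, -0.57, -0.543], [0.008, 0.681, 0.732, 0.895], [0.0, 0.0, 0.0, 1.0]]
```

View pics/top1.png

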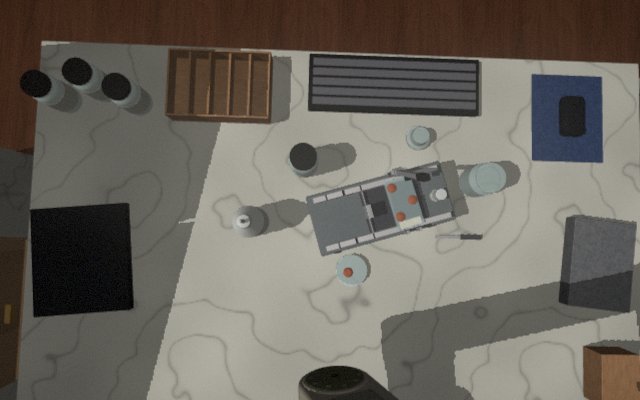

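View pics/scene1.png

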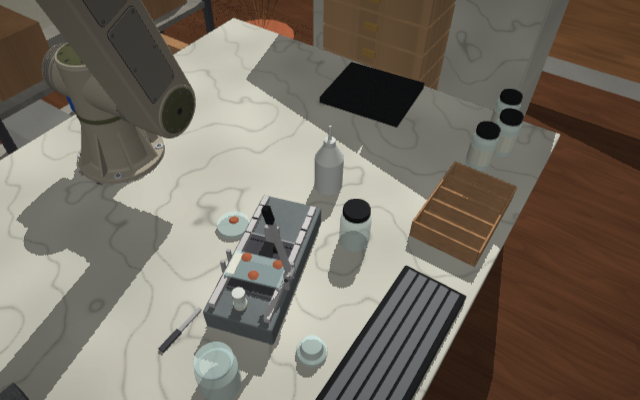

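The top view shows the box with corners near (306,197), (440,163), (458,213) and (322,255). The bar grip is near (420,176), the tab near (375,210), the bottle at (245,220) and the capped jar at (303,157). In the scene view the raised bar's grip is near (267,213), with the bar running down to the hinge near (283,280).

```bash
cat > fit.py <<'E'
from h import *
from scipy.optimize import minimize
res={}
allp=[]
for n in('top','scene'):
    c=dict(np.load(n+'1.npz')); W=world(c); P=W.reshape(-1,3); I=c['image'].reshape(-1,3)
    m=(P[:,2]>.045)&(P[:,2]<.09)&(abs(P[:,0]-.55)<.22)&(abs(P[:,1]-0.0)<.3)&(c['z_map'].ravel()>0)
    mm=m.reshape(400,640).astype(np.uint8); 
    nl,lab,st,_=cv2.connectedComponentsWithStats(mm); k=1+np.argmax(st[1:,4]); q=P[lab.ravel()==k]
    r=cv2.minAreaRect(q[:,:2].astype(np.float32)*1000); print(n,st[k],r, np.percentile(q[:,2],[5,25,50,75,95]).round(4))
    d=(abs(P[:,0]-.55)<.3)&(abs(P[:,1])<.3)&(abs(P[:,2])<.02); print('desk z',np.median(P[d,2]))
    np.save(n+'P.npy',W)
E
python3 fit.py
```

```text
top [ 306  162  150   95 7864] ((558.3333129882812, -85.02619934082031), (141.4850311279297, 320.0538024902344), 16.90558433532715) [0.0636 0.0656 0.068  0.0796 0.0858]
desk z -7.725906613786915e-05
scene [ 203  196  118  141 8122] ((561.190673828125, -84.98860168457031), (143.7150421142578, 321.98809814453125), 16.65945053100586) [0.058  0.0652 0.0688 0.0797 0.0857]
desk z -0.00020519906788429854
```

```bash
cat >> h.py <<'E'
YAW=np.radians(16.8); C0=np.array([.5592,-.085])
R2=np.array([[np.cos(YAW),-np.sin(YAW)],[np.sin(YAW),np.cos(YAW)]])
def tobox(P): return np.concatenate([(P[...,:2]-C0)@R2,P[...,2:]],-1)
def tow(b): b=np.array(b,float); return np.r_[R2@b[:2]+C0,b[2]]
E
python3 - <<'E'
from h import *
for n in('top','scene'):
    B=tobox(np.load(n+'P.npy')).reshape(-1,3)
    m=(abs(B[:,1]+.05)<.012)&(B[:,2]>.12)&(B[:,2]<.3)&(abs(B[:,0])<.12)
    q=B[m]; print(n,m.sum())
    a=np.arctan2(q[:,2]-.1,.067-q[:,0]); r=np.hypot(q[:,2]-.1,.067-q[:,0]); print('angle',np.percentile(a,[10,50,90]),'rmax',r.max(),'y',np.median(q[:,1]))
    m=(abs(B[:,0])<.018)&(B[:,2]>.108)&(B[:,2]<.125)&(B[:,1]>0)&(B[:,1]<.14); q=B[m]; print('tab',m.sum(),q.mean(0),q.min(0),q.max(0))
for k,b in dict(half=(0,.075,.08),catch=(-.066,-.05,.1),hinge=(.067,-.05,.1),tab=(0,.035,.104),tabh=(0,.075,.104)).items(): print(k,tow(b).round(4))
E
```

```text
top 257
angle [1.27768273 1.36505884 1.41173115] rmax 0.18063649492604214 y -0.04487156151021773
tab 83 [-0.0014443   0.03604326  0.11505745] [-0.01625393  0.02941023  0.10814555] [0.01337068 0.04148703 0.11851126]
scene 569
angle [1.3255591  1.39634287 1.45514933] rmax 0.17975036550260887 y -0.05399708652370438
tab 32 [-0.00406547  0.03259087  0.11358203] [-0.01446385  0.02734685  0.10876366] [0.01642511 0.03897798 0.11867789]
half [ 0.5375 -0.0132  0.08  ]
catch [ 0.5105 -0.1519  0.1   ]
hinge [ 0.6378 -0.1135  0.1   ]
tab [ 0.5491 -0.0515  0.104 ]
tabh [ 0.5375 -0.0132  0.104 ]
```

```bash
python3 - <<'E'
from h import *
t=env.get_state()['tcp_pos']
def p(l,x,y,z): print(l,((tow((x,y,z))-t)*100).round(1))
p('above',.085,-.05,.31);p('behind',.085,-.05,.25)
for a,r in zip(np.linspace(1.38,0,13),np.linspace(.155,.172,13)):
    x=.067-r*np.cos(a)+.0065*np.sin(a)+.011*min(1,np.sin(a)*2); z=.1+r*np.sin(a)+.0065*np.cos(a)
    p(round(a,2),x,-.05,z)
p('tab above',0,.035,.16);p('tab',0,.035,.087);p('half',0,.075,.087)
E
```

```text
above [52.2 45.1  8. ]
behind [52.2 45.1  2. ]
1.38 [49.4 44.2  2.3]
1.26 [47.7 43.7  2.1]
1.15 [46.  43.2  1.6]
1.03 [44.3 42.7  1. ]
0.92 [42.7 42.2  0.1]
0.8 [41.3 41.8 -0.9]
0.69 [39.9 41.3 -2.1]
0.57 [38.7 41.  -3.5]
0.46 [37.5 40.6 -5.1]
0.34 [36.3 40.3 -6.8]
0.23 [35.4 40.  -8.6]
0.12 [ 34.6  39.7 -10.4]
0.0 [ 34.1  39.6 -12.4]
tab above [41.6 50.8 -7. ]
tab [ 41.6  50.8 -14.3]
half [ 40.5  54.6 -14.3]
```

Call:
jog_arm --gripper '[0,0,0,0,0,0,0,0]' --pt "0 0 5" --pt "3 3 9" --pt "7 7 9" --pt "11 10 9" --pt "15 14 9" --pt "19 17 9" --pt "23 21 9" --pt "27 25 9" --twist '[0,0,1,2,3,3.5,3.5,3.5]'

```text
clock: 1.1
tcp_pos: [0.4036, -0.3081, 0.3209]
orientation: [-0.0, 0.989, 0.146, -0.0]
wrist_force: [0.5, -0.7, -0.4]
finger_gap: 0.0001
grip_force: 0.0
```

Call:
jog_arm --gripper '[0,0,0,0,0,0,0,0]' --pt "4.5 3.5 0" --pt "9 7 0" --pt "13.5 10.5 0" --pt "18 14 0" --pt "22 17.5 0" --pt "25.2 20.1 0" --pt "25.2 20.1 0" --pt "25.2 20.1 0" --twist '[0,0,0,0,0,0,0,0]'

```text
clock: 2.1
tcp_pos: [0.6543, -0.1086, 0.3206]
orientation: [-0.0, 0.989, 0.147, -0.001]
wrist_force: [0.5, -0.2, -0.3]
finger_gap: 0.0001
grip_force: 0.0
```

```bash
python3 - <<'E'
from h import *
s=env.get_state();print(s['tcp_pos'],tobox(s['tcp_pos']))
c=cam('wrist','w1.png')
c=cam('scene','s2.png');
im=cv2.imread('pics/s2.png')[130:370,150:470];cv2.imwrite('pics/s2c.png',cv2.resize(im,None,fx=2.4,fy=2.4,interpolation=3))
E
```

```text
[ 0.65426551 -0.10856971  0.32059438] [ 0.08419567 -0.0500407   0.32059438]
```

View pics/s2c.png

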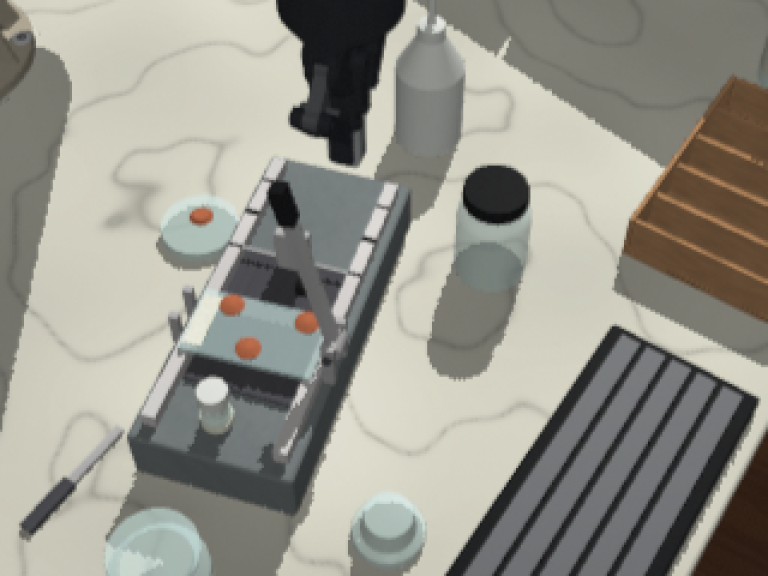

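The closed fingertips (345,150 in the crop) are behind the raised grip (283,205). I'll lower them and start the sweep.

Call:
jog_arm --gripper '[0,0,0,0,0,0,0,0]' --pt "0 0 -4" --pt "0 0 -7" --pt "0 0 -7" --pt "-1.5 -0.5 -6.8" --pt "-2.8 -0.9 -6.7" --pt "-4.5 -1.4 -6.9" --pt "-6.2 -1.9 -7.4" --pt "-7.9 -2.4 -8.0" --twist '[0,0,0,0,0,0,0,0]'

```text
clock: 3.2
tcp_pos: [0.5759, -0.1336, 0.244]
orientation: [0.001, 0.989, 0.146, 0.002]
wrist_force: [0.4, 0.2, -0.1]
finger_gap: -0.0004
grip_force: 0.4
```

```bash
cat > bar.py <<'E'
from h import *
import sys
s=env.get_state();print(tobox(s['tcp_pos']),s['wrist_force'])
c=cam('scene','s%s.png'%sys.argv[1])
im=cv2.imread('pics/s%s.png'%sys.argv[1])[130:370,150:470];cv2.imwrite('pics/s%sc.png'%sys.argv[1],cv2.resize(im,None,fx=2.4,fy=2.4,interpolation=3))
E
python3 bar.py 3
```

```text
[ 0.00195163 -0.05135368  0.24395316] [ 0.39975588  0.23925877 -0.07687897]
```

View pics/s3c.png

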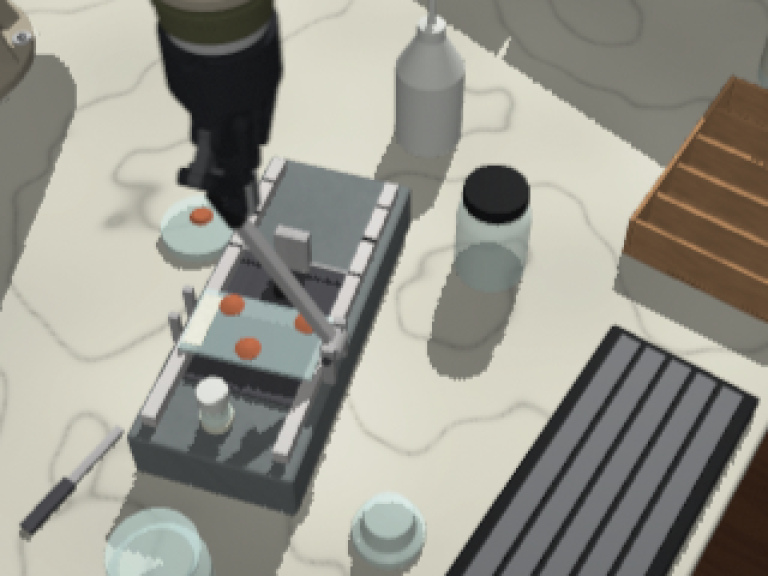

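The bar (245,215 to 335,345) is being carried down by the fingertips, so I'll carry on along the arc.

Call:
jog_arm --gripper '[0,0,0,0,0,0,0,0]' --pt "-1.6 -0.5 -0.9" --pt "-3 -0.9 -1.9" --pt "-4.4 -1.4 -3.1" --pt "-5.6 -1.7 -4.5" --pt "-6.8 -2.1 -6.1" --pt "-8 -2.4 -7.8" --pt "-8.9 -2.7 -9.6" --pt "-8.9 -2.7 -9.6" --twist '[0,0,0,0,0,0,0,0]'

```text
clock: 4.25
tcp_pos: [0.4862, -0.1599, 0.1459]
orientation: [-0.0, 0.989, 0.146, -0.0]
wrist_force: [0.1, 0.3, -0.0]
finger_gap: -0.0
grip_force: 0.0
```

Call:
jog_arm --gripper '[0,0,0,0,0,0,0,0]' --pt "-0.6 -0.2 -1" --pt "-0.9 -0.3 -1.8" --pt "-1.2 -0.4 -2.8" --pt "-1.3 -0.4 -3.5" --pt "-1.3 -0.4 -3.8" --pt "-1.3 -0.4 -4" --pt "-1.3 -0.4 -4.2" --pt "-1.3 -0.4 -4.2" --twist '[0,0,0,0,0,0,0,0]'

```text
clock: 5.25
tcp_pos: [0.4733, -0.1635, 0.1059]
orientation: [0.001, 0.989, 0.146, 0.0]
wrist_force: [-8.0, 2.7, 20.6]
finger_gap: 0.0001
grip_force: 10.4
```

```bash
python3 bar.py 4
```

```text
[-0.10492809 -0.05030034  0.1058594 ] [-7.99401957  2.66300862 20.58505924]
```

View pics/s4c.png

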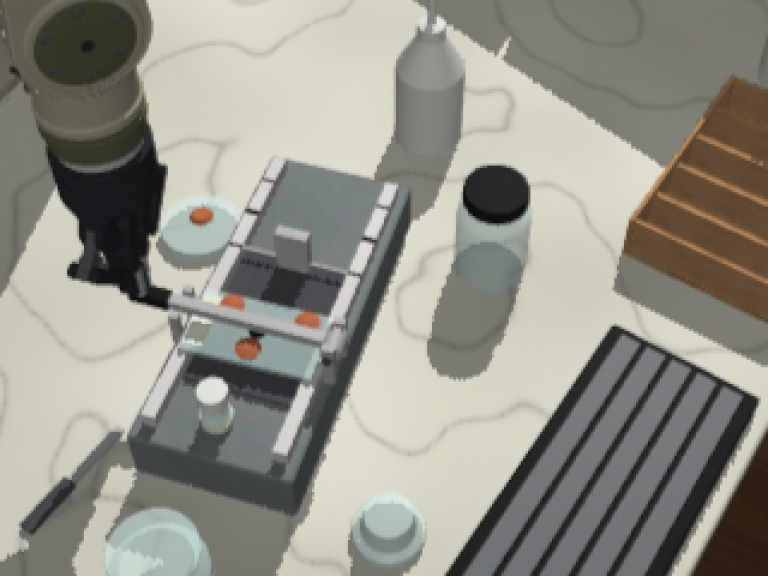

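The bar lies level in the fork with 20 N on the stop at tip z = 106 mm. The clamp is home. Next I lift off and go above the tab.

Call:
jog_arm --gripper '[0,0,0,0.2,0.45,0.45,0.45,0.45]' --pt "0 0 2" --pt "0 0 6" --pt "0 0 9" --pt "2.5 3.7 9" --pt "5 7.5 9" --pt "7.5 11.2 9" --pt "7.5 11.2 7" --pt "7.5 11.2 7" --twist '[0,0,0,0,0,0,0,0]' --squeeze 40

```text
clock: 6.3
tcp_pos: [0.5477, -0.0506, 0.1718]
orientation: [-0.001, 0.989, 0.147, -0.002]
wrist_force: [-1.1, -0.0, -0.1]
finger_gap: 0.0382
grip_force: 0.0
```

```bash
python3 - <<'E'
from h import *
s=env.get_state();print(tobox(s['tcp_pos']),s['finger_gap'])
c=cam('wrist','w2.png'); im=cv2.imread('pics/w2.png'); 
d=cam('scene','s5.png'); i2=cv2.imread('pics/s5.png')[170:330,190:350]
cv2.imwrite('pics/c5.png',np.hstack([cv2.resize(im,(480,300)),cv2.resize(i2,(300,300),interpolation=3)]))
print(c['cx'],c['cy'],c['fovy'])
B=tobox(world(d)).reshape(-1,3); q=B[(abs(B[:,1]+.05)<.006)&(B[:,2]>.092)&(B[:,2]<.13)&(B[:,0]>-.115)&(B[:,0]<.04)]
print(len(q),np.polyfit(q[:,0],q[:,2],1),np.median(q,0))
E
```

```text
[-0.00107721  0.03627264  0.17181972] 0.038167174301878215
321.9437638332309 202.10986824128392 65.70646984690485
485 [-0.02198062  0.10224817] [-0.0300052  -0.05241919  0.10387791]
```

View pics/c5.png

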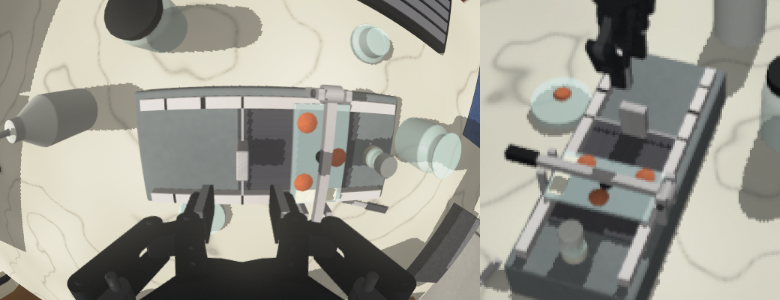

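The clamp bar is level in its fork. In the wrist view the tab at (242,165) sits midway between the fingertips (205 and 278), so I'll descend and close on it.

Call:
jog_arm --gripper '[0.45,0.45,0.45,0.45,0.1,0,0,0]' --pt "0 0 -3" --pt "0 0 -6" --pt "0 0 -8.5" --pt "0 0 -8.5" --pt "0 0 -8.5" --pt "0 0 -8.5" --pt "0 0 -8.5" --pt "0 0 -8.5" --twist '[0,0,0,0,0,0,0,0]' --squeeze 40

```text
clock: 7.4
tcp_pos: [0.5493, -0.0507, 0.0901]
orientation: [-0.001, 0.989, 0.147, 0.001]
wrist_force: [-1.9, 5.0, 5.8]
finger_gap: 0.0113
grip_force: 42.9
```

Call:
jog_arm --gripper '[0,0,0,0,0,0,0,0]' --pt "-0.2 0.6 0" --pt "-0.4 1.2 0" --pt "-0.5 1.8 0" --pt "-0.7 2.4 0" --pt "-0.9 3.0 0" --pt "-1.1 3.6 0" --pt "-1.1 3.6 0" --pt "-1.1 3.6 0" --twist '[0,0,0,0,0,0,0,0]' --squeeze 60

```text
clock: 8.4
tcp_pos: [0.5393, -0.0178, 0.0901]
orientation: [0.003, 0.989, 0.146, 0.002]
wrist_force: [-0.8, -8.5, 6.0]
finger_gap: 0.0111
grip_force: 62.2
```

Call:
jog_arm --gripper '[0,0,0,0,0,0,0,0]' --pt "-0.1 0.3 0" --pt "-0.17 0.57 0" --pt "-0.17 0.57 0" --pt "-0.17 0.57 0" --pt "-0.17 0.57 0" --pt "-0.17 0.57 0" --pt "-0.17 0.57 0" --pt "-0.17 0.57 0" --twist '[0,0,0,0,0,0,0,0]'

```text
clock: 9.4
tcp_pos: [0.5377, -0.0124, 0.0901]
orientation: [0.003, 0.989, 0.146, 0.001]
wrist_force: [-0.6, -10.2, 5.2]
finger_gap: 0.0109
grip_force: 62.2
```

```bash
python3 - <<'E'
from h import *
s=env.get_state();print(tobox(s['tcp_pos']),s['wrist_force'])
a=cam('top','t6.png'); c=cam('wrist','w6.png'); d=cam('scene','s6.png')
r=lambda n,y,x,h,w,o:cv2.resize(cv2.imread(n)[y:y+h,x:x+w],o,interpolation=2)
cv2.imwrite('pics/c6.png',np.hstack([r('pics/w6.png',40,140,240,320,(480,360)),r('pics/s6.png',180,200,140,120,(310,360))]))
for c in(a,d):
    B=tobox(world(c)).reshape(-1,3); m=(B[:,2]>.0735)&(B[:,2]<.078)&(abs(B[:,0])<.045)&(B[:,1]>.05)&(B[:,1]<.1)
    print(m.sum(),np.median(B[m],0) if m.any() else '')
E
```

```text
[0.00039104 0.07570406 0.09012496] [ -0.58412056 -10.19177251   5.18653943]
0 
37 [0.00310344 0.06939405 0.07480961]
```

View pics/c6.png

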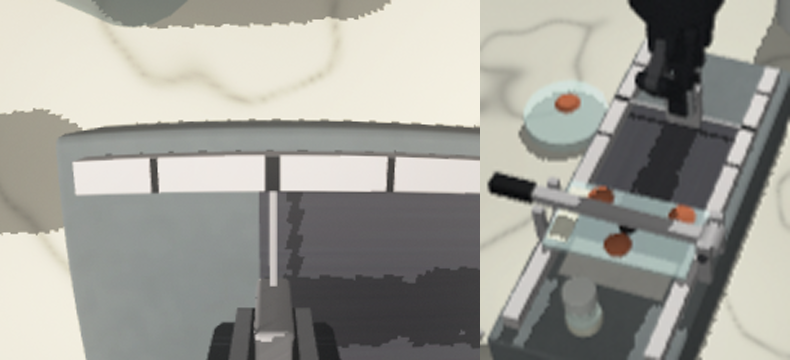

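In the wrist view the white pointer (column 273) lines up with the thick middle mark (column 272). The clamp is still closed and the slide hasn't moved, so I'm handing in.

```bash
python3 -c "
from workcell import env
print(env.hand_in())"
```

```text
the job is handed in; nothing more can be done
None
```

The clamp bar is closed home in its fork catch, and the gripper is holding the shutter at half open, with its pointer on the thick middle mark; the job was handed in at about 9.5 s, and no verdict was returned.

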